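Find and mark the tight spot of a cooled case's sliding cover

ROBOT

A 6-joint arm with a two-finger parallel gripper is mounted at the origin on a cart in front of the work surface, level with it; the furniture and walls round the work are solid. World frame = base frame: x ahead of the robot, y to its left, z up, the work surface at z = 0. Lengths are in m, angles in rad, forces in N, time in s.
With the tool pointing down it reaches from about 0.35 to 0.975 m from the base axis. Payload 4.9 kg.
Tool frame: the origin (TCP) lies midway between the tips of the shut fingers; the grasp point (between the pads) lies bot.hold_point_z behind it (bot.hold_point_z is the distance from the TCP to the grasp point, in m); z points along the fingers, y is the line along which they close (so a half turn about z gives the same grasp; the last joint's range is limited). The gripper opens to 85 mm and grips with 20 to 120 N. Pads are 22 mm wide; open, the fingers measure 114 mm over their backs; the gripper's body (76 mm by 85 mm) begins 54 mm behind the grasp point. The pads swing forward as they close: fully open they stand 13 mm farther back than shut.
Start: joints at [1.056, 0.053, 1.613, -0, 1.476, -0.119], TCP at [0.241, 0.577, 0.231] pointing down, gripper open.
Joint ranges: [-3.01, 3.01], [-1.01, 2.22], [0.06, 2.58], [-1.02, 4.17], [0.09, 2.62], [-3.14, 3.14]. Speed limits (rad/s): [2.57, 2.57, 3.14, 3.14, 3.14, 3.14].

INTERFACE

Orientations are given as a unit quaternion [x, y, z, w].
In Python, from workcell import bot, viewer, ticket gives the robot as it stands.
- The arm moves only by the shell command python3 -m crank 'ROWS'. ROWS is JSON, a list that holds one entry, the list of rows, each a list of 7 numbers: the opening, from -1 (shut) to 1 (fully open), then the shift along the world's x, y, z in m, then the turn, a rotation vector about the world's x, y, z in rad. In form: [[[gripper, dx, dy, dz, wx, wy, wz], ...]]. A call has 1 to 12 rows; each row shifts and turns the commanded pose from where the row before left it; what a row does not reach is not made up. A row lasts 1/8 s, in which the tool goes at most 62.5 mm and 10.7 degrees, less where a joint would pass 70% of its speed; a pose out of reach is approached as far as the arm can. A call is refused whole if a number of a shift passes 0.0625 or a number of a turn 0.188, either way. A call with a gripper value outside its range is refused whole. The fingers move at their own pace and stop on an object; the grip force is fixed at half the most. Time passes only in rows, so rows that do not move let the fingers close. It gives the time, the measured TCP pose, the force, the opening and the grip force at its end, in the units of the state.
- bot.observe(): the state, without advancing time (a new reading comes with each control period).
- viewer.grab_frame(name): name is "side" or "top"; returns (picture, depth): 420x560x3 uint8, red, green, blue; 420x560 float32, m along the optical axis (not along the pixel's ray), 0 where there is no reading.
- viewer.camera_model(name): a dict with "intrinsics" (3x3 intrinsics, pixels), "dist" ([k1, k2, p1, p2, k3] as OpenCV has them; the pictures are not rectified), "eye" and "attitude" of the camera in the world. Camera axes: x right, y up, looking along -z (the intrinsics and any distortion apply to the point x, -y, -z); pixel columns grow to the right and rows downward; lengths in m; the calibration is good to about 2 mm. A picture is of the moment at which its call begins. camera_model takes no time and is no camera call.
- ticket.sign_off(): hands the job in; it is judged then, once.
Trained networks look in the newest picture that a camera, given by its name, has taken for a name from the list of things; names that differ only in an ending like _2 or _b are one class to them, and where a whole thing is asked for, a point or a joint stands for the part that bears it (a point fixed in the world has none). Each returns a list of dicts, best first, with "score" (0 to 1); they miss things now and then, are a little off and sometimes report something else, mostly with a low value. They report only what shows in the picture. A call takes as long as a camera call. They do not tell look-alikes from the thing itself.
- viewer.masks_of(camera, name): "pixels" (420x560 bool, what is visible of it).
- viewer.tip_of(camera, name): "point" ([x, y, z] in m, in world coordinates, good to about 4 mm: a listed point, or the origin of a listed thing).
The state is a dict: "time": time; "joint_positions": joint angles; "dq": joint speeds; "joint_efforts": joint torques, N m; "tcp_pos": TCP position; "ee_rot": TCP orientation; "force": force on the tool from outside, world axes, zero at the start; "moment": the same for the moment, N m; "finger_gap": finger opening in m; "grasp_force": force on a finger pad.
Only numpy, scipy, OpenCV 4.12 (cv2) and the standard library are available. Lean on these libraries where they do the work, as an engineer would, in place of code of your own. Each camera call takes 0.05 s, during which the arm holds its last target. There are 200 camera calls.

TASK

The sliding cover of the little cooled case sticks somewhere along its rails and we want the spot marked for waxing. First lift the carton off the case and stand it upright in the free end of the tag tray beside the small carton, then flip the case's toggle switch over to its far side (off). Then slide the cover towards the switch until you feel it bind, pushing the brass pointer along with it, do not force it on, draw the cover back about 20 mm from the pointer so that the pointer stays marking the spot, and let go; leave the round boxes and the rest of the table as they are.

Things in the scene. Friction and masses are not known exactly. Their poses are not given: they have to be found in the camera images.
- case: Low wooden case, fixed, 150 (its x) x 270 (its y) mm, steel deck 60 mm above the table; an aluminium rail 12 mm wide runs along y on each long edge (x = -68 and +68 mm), tops at 72 mm. Origin: centre of the underside, on the table. The -x side (vent slots) faces the robot, the cover slides along +y, the switch is at the +y end.
- cover (a joint): Sliding cover: plate 120 (case x) x 74 (case y) mm between the rails, top 69 mm above the table, with an upright dark grip bar on its middle, 14 mm thick (y), 60 mm long (x), 69 to 100 mm above the table. Value in m: 0 = at the case's -y end, grows towards the switch, at most 0.125. Slides with 1 to 3 N, stays where left. The tight spot is met somewhere from 0.065 to 0.105.
- cover_grip (a point): Centre of the cover's grip bar, 85 mm above the table (15 mm below the bar's top); x along the bar, y along the slide towards the switch, z up.
- cover_ear (a point): Middle of the front (+y) face of the small steel ear on the cover that reaches over the rail on the robot's side and pushes the pointer; 37 mm along +y and 68 mm along -x from the grip bar's centre. Axes as the case's.
- tight_shoe (a joint): The tight spot is a hidden sprung shoe inside the case, its place along the track unknown. Value: how far the cover presses it in (m): 0 when the cover is free, 1 mm more for each 2 N of push beyond the sliding friction, at most 0.014. 1.5 mm or more counts as felt to bind, over 10 mm (20 N) as forced.
- pointer_face (a point): Middle of the face of the brass pointer that the ear pushes. The pointer is a rider 14 mm long (y), 18 mm wide on the robot's side rail, 10 mm high, with a fin to 93 mm above the table; it starts ahead (+y) of the ear, slides with about 0.6 N, stays where left. Axes as the case's; the distance along y from cover_ear to here is the gap, 0 in contact.
- toggle (a joint): Toggle bat on the black housing (56 x 32 mm, top 72 mm above the table), 108 mm along the case's +y from its origin; pivots 74 mm above the table about the case's y; 34 mm long, tip 11 mm thick. Value in rad: -0.4 leans to the case's -x (robot's side, on), +0.4 to +x (far side, off); it snaps over to either end past its centre. About 1 N at the tip moves it.
- toggle_tip (a point): End of the toggle bat (about 105 mm above the table).
- carton: Upright dark carton standing on the case's deck, in the way of the cover and the switch, 26 (its x or thickness) x 62 (its y) x 98 (z) mm, 0.08 to 0.15 kg. Origin: centre of its underside.
- tray: Small open wooden tray fixed to the table, 80 (x) x 140 (y) mm outside, walls 3 mm thick and 24 mm high, floor 3 mm thick. Origin: centre of the underside. The small carton stands in its +y end; the free end is towards its -y. The carton fits with its 62 mm side along the tray's x.
- small_carton: Upright carton 24 x 58 x 85 mm standing in the tray's +y end, 46 mm from the middle, its 58 mm side along the tray's x; leave it standing. Origin: centre of its underside.
- tall_round_box: Bystander: round chip-wood box, diameter 90, height 58 mm, behind the case; leave it. Origin: centre of the underside.
- flat_round_box: Bystander: round chip-wood box, diameter 90, height 36 mm, at the back between case and tray; leave it. Origin: centre of the underside.
Things that resemble listed ones, but are neither listed nor needed, are in the scene too. Leave any blue look-alike of the carton alone.

How it is judged:
By the outcome, as a careful person would: the job done as asked, in the order asked, and still so for the second after the job is handed in, with the robot touching nothing.
It also fails if it takes over 61 s, if anything falls off the work surface, if the arm or the gripper's body presses on something with over 40 N, if the wrist force passes 120 N, or if a joint passes its speed limit or range.

## Working session

There is one attempt and no reset: what is moved stays moved. The work goes in short steps, Python scripts to look and compute and a shell command to move; the robot and the scene stay as the last step left them, time stands still between calls to the robot, and variables do not carry over. Pictures are saved under pics/ and viewed, at most 10 in all, crops included, and the job is handed in when it is done.

```bash
mkdir -p pics; cat > h.py <<'E'
import numpy as np,cv2
from workcell import bot,viewer,ticket
from scipy.spatial.transform import Rotation as R
np.set_printoptions(precision=4,suppress=True)
def cloud(cam,depth):
    m=viewer.camera_model(cam);K=np.array(m["intrinsics"],float);h,w=depth.shape
    u,v=np.meshgrid(np.arange(w),np.arange(h))
    p=cv2.undistortPoints(np.stack([u,v],-1).reshape(-1,1,2).astype(np.float64),K,np.array(m["dist"],float)).reshape(h,w,2)
    c=np.stack([p[...,0]*depth,-p[...,1]*depth,-depth],-1)
    a=np.array(m["attitude"],float)
    A=a if a.shape==(3,3) else R.from_quat(a).as_matrix()
    return c@A.T+np.array(m["eye"])
E
python3 - <<'E'
from h import *
for c in("side","top"):
    im,d=viewer.grab_frame(c); cv2.imwrite(f"pics/{c}0.png",im[...,::-1]); np.save(c+"0.npy",d)
    m=viewer.camera_model(c);print(c,m["eye"],m["attitude"])
    for n in "case cover_grip cover_ear pointer_face toggle_tip carton tray small_carton tall_round_box flat_round_box".split():
        for r in viewer.tip_of(c,n)[:3]: print(n,np.array(r["point"]),round(r["score"],2))
s=bot.observe();print(s["time"],s["tcp_pos"],s["ee_rot"],s["force"],s["finger_gap"],bot.hold_point_z)
E
```

```text
side [-0.1356 -0.4896  1.1161] [ 0.2907 -0.148  -0.4251  0.8443]
case [ 0.527  -0.2748 -0.0002] 0.91
cover_grip [ 0.517  -0.3513  0.0842] 0.62
cover_grip [ 0.6781 -0.0419  0.0033] 0.43
cover_ear [ 0.678  -0.0409  0.001 ] 0.68
cover_ear [ 0.4593 -0.305   0.0796] 0.62
pointer_face [ 0.4597 -0.2848  0.076 ] 0.52
carton [ 0.3536 -0.1847  0.0007] 0.83
carton [ 0.5398 -0.252   0.0596] 0.66
small_carton [0.5478 0.2986 0.0046] 0.9
tall_round_box [ 0.6745 -0.042   0.0006] 0.67
flat_round_box [0.6623 0.0898 0.0018] 0.82
top [ 0.3209 -0.0253  1.323 ] [-0.0572  0.0577  0.7138 -0.6957]
cover_grip [ 0.5161 -0.3532  0.0877] 0.76
cover_ear [ 0.459  -0.3055  0.0752] 0.64
pointer_face [ 0.456  -0.2842  0.0754] 0.37
carton [ 0.5223  0.267  -0.0017] 0.64
carton [ 0.5387 -0.2474  0.0652] 0.59
tray [0.5211 0.2711 0.0007] 0.94
small_carton [0.5524 0.3063 0.003 ] 0.74
tall_round_box [ 0.6798 -0.0436 -0.001 ] 0.59
flat_round_box [0.6669 0.087  0.0011] 0.88
flat_round_box [ 0.6803 -0.0427 -0.0014] 0.75
1.1 [0.241  0.5767 0.2313] [0.1966 0.9805 0.     0.    ] [0.469  0.826  0.4671] 0.08525442417777038 0.0187
```

View pics/top0.png

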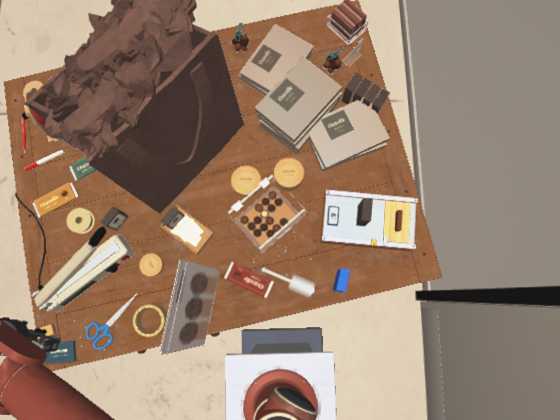

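View pics/side0.png

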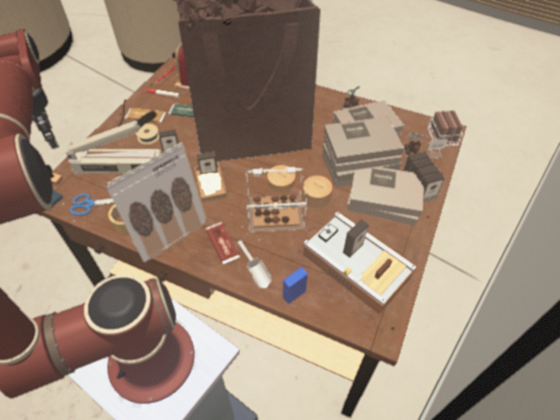

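The top view shows the case around (370,220) with the switch at (333,215), the dark carton at (365,210), the yellow cover at (400,222) and the brass pointer at (373,242). The tray is at (187,228) with the small carton at its upper-left end (175,217), and the blue look-alike is at (342,280). Next I fit the poses from depth.

```bash
python3 - <<'E'
from h import *
def rect(P,n):
    r=cv2.minAreaRect((P[:,:2]*1000).astype(np.float32)); print(n,"minrect c",np.array(r[0]),"size",np.array(r[1]),"ang",round(r[2],1),"z",np.percentile(P[:,2],[2,50,98]),len(P))
big=[]
for c in("top","side"):
    d=np.load(c+"0.npy");X=cloud(c,d); im=cv2.imread(f"pics/{c}0.png")
    for n,lo,hi in(("case",.055,.08),("carton",.145,.17),("cover",.06,.075),("cover_grip",.09,.105),("tray",.015,.03),("small_carton",.075,.095),("toggle",.08,.11),("pointer_face",.08,.1)):
        for r in viewer.masks_of(c,n)[:3]:
            m=r["pixels"]&(d>0);P=X[m]
            if len(P)<4: continue
            Q=P[(P[:,2]>lo)&(P[:,2]<hi)]
            print(c,n,round(r["score"],2),"med",np.median(P,0),"z98",round(np.percentile(P[:,2],98),3),len(P))
            if len(Q)>5: rect(Q,"   band")
    # height obstacles map
    if c=="top":
        for (x0,x1,y0,y1) in ((.2,.45,.15,.35),(.45,.6,.15,.4),(.4,.7,-.2,.2),(.6,.75,.1,.4)):
            s=(X[...,0]>x0)&(X[...,0]<x1)&(X[...,1]>y0)&(X[...,1]<y1); print("max z",x0,x1,y0,y1,np.percentile(X[s][:,2],99.5))
a=cv2.imread("pics/top0.png");b=cv2.imread("pics/side0.png")
A=cv2.resize(a[180:260,310:430],None,fx=4,fy=4,interpolation=2)
B=cv2.resize(a[190:270,140:240],(400,320),interpolation=2)
C=cv2.resize(b[205:305,295:420],(400,280),interpolation=2)
D=cv2.resize(b[140:220,160:260],(400,280),interpolation=2)
A=cv2.resize(A,(400,320))
cv2.imwrite("pics/crop0.png",np.vstack([np.hstack([A,B]),np.hstack([C,D])]))
E
```

```text
top case 0.96 med [ 0.5179 -0.28    0.0635] z98 0.099 4562
   band minrect c [ 525.2041 -275.2592] size [272.308  150.8662] ang 83.2 z [0.0561 0.064  0.0763] 4065
top case 0.39 med [ 0.5333 -0.2441  0.156 ] z98 0.162 372
   band minrect c [ 534.1017 -245.1904] size [53.2145 47.4721] ang 47.7 z [0.0603 0.0686 0.0796] 27
top carton 0.74 med [ 0.5337 -0.244   0.1562] z98 0.162 368
   band minrect c [ 537.6296 -250.1442] size [26.9724 62.2458] ang 81.4 z [0.1481 0.1581 0.1623] 235
top carton 0.52 med [ 0.3529 -0.1799  0.098 ] z98 0.103 247
top cover 0.58 med [ 0.5158 -0.3493  0.0696] z98 0.102 1067
   band minrect c [ 516.2815 -353.198 ] size [ 77.1256 126.3914] ang 82.8 z [0.0639 0.0691 0.074 ] 892
top cover_grip 0.86 med [ 0.514  -0.3483  0.0697] z98 0.102 1048
   band minrect c [ 516.0745 -352.7527] size [14.5525 58.4378] ang 81.0 z [0.0913 0.0995 0.1045] 115
top tray 0.66 med [0.5091 0.2541 0.0119] z98 0.025 937
   band minrect c [516.9392 264.7762] size [140.1271  78.2541] ang 52.7 z [0.0151 0.018  0.0273] 277
top tray 0.24 med [ 0.5172 -0.2828  0.0635] z98 0.099 4558
   band minrec
[... 1271 characters left out ...]
med [0.5129 0.2563 0.0127] z98 0.027 775
   band minrect c [520.4704 266.5606] size [141.8253  79.8523] ang 52.0 z [0.0153 0.0182 0.0286] 268
side small_carton 0.67 med [0.5453 0.2976 0.0637] z98 0.091 327
   band minrect c [549.564  301.9591] size [24.9297 53.0542] ang 49.5 z [0.0758 0.0866 0.0923] 119
side toggle 0.61 med [ 0.5143 -0.3534  0.0693] z98 0.101 1053
   band minrect c [ 506.4545 -346.0242] size [25.8548 88.9766] ang 67.7 z [0.0803 0.0982 0.1029] 151
side pointer_face 0.54 med [ 0.4576 -0.2783  0.0832] z98 0.095 34
   band minrect c [ 459.6466 -278.6408] size [10.8267 16.6327] ang 68.4 z [0.0805 0.0841 0.0951] 26
side pointer_face 0.29 med [ 0.6645 -0.0495  0.0559] z98 0.063 791
```

View pics/crop0.png

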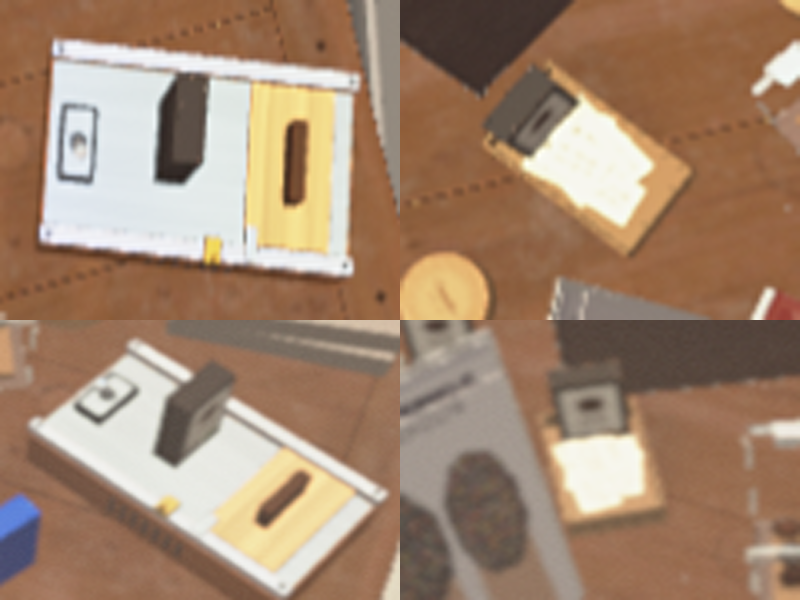

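The crop shows the switch housing at (78,143), the carton at (180,130), the cover and grip bar at (290,160) and the ear at (250,245) with the pointer ahead of it at (212,250). In the tray the near (-y) end is free, though it holds flat tags. I check obstacle clearances before moving.

```bash
python3 - <<'E'
from h import *
P=np.vstack([cloud(c,np.load(c+"0.npy"))[np.load(c+"0.npy")>0] for c in("top","side")])
P=P[(P[:,0]>.15)&(P[:,0]<.9)&(P[:,1]>-.5)&(P[:,1]<.8)]
T=np.array([.497,.238])
for z0 in np.arange(.03,.6,.05):
    Q=P[(P[:,2]>z0)&(P[:,2]<z0+.05)]
    D=np.linalg.norm(Q[:,:2]-T,axis=1)
    o=np.argsort(D)[[3]]; 
    near=Q[(Q[:,0]<.47)&(Q[:,1]>.05)&(Q[:,1]<.45)]
    print(round(z0,2),"nearest to drop",round(D[o][0],3),Q[o][0],"front objs xy range",near[:,:2].min(0) if len(near) else 0,near[:,:2].max(0) if len(near) else 0)
G=np.arange(.2,.8,.05);H=np.arange(-.35,.65,.05)
print("rows x",G)
for y in H: print(round(y,2),[int(1000*np.percentile(P[(abs(P[:,0]-x)<.025)&(abs(P[:,1]-y)<.025)][:,2],98)) if ((abs(P[:,0]-x)<.025)&(abs(P[:,1]-y)<.025)).sum()>5 else -1 for x in G])
E
```

```text
0.03 nearest to drop 0.068 [0.5384 0.2915 0.0486] front objs xy range [0.1792 0.0533] [0.4691 0.45  ]
0.08 nearest to drop 0.068 [0.5395 0.2916 0.0948] front objs xy range [0.1823 0.0585] [0.4687 0.2397]
0.13 nearest to drop 0.101 [0.4044 0.1988 0.1574] front objs xy range [0.1835 0.1898] [0.4053 0.246 ]
0.18 nearest to drop 0.096 [0.4057 0.2081 0.2119] front objs xy range [0.1851 0.1969] [0.4696 0.45  ]
0.23 nearest to drop 0.092 [0.4075 0.2156 0.2708] front objs xy range [0.1853 0.2064] [0.4082 0.2638]
0.28 nearest to drop 0.09 [0.4078 0.223  0.2881] front objs xy range [0.1886 0.214 ] [0.4109 0.267 ]
0.33 nearest to drop 0.115 [0.6035 0.2819 0.3477] front objs xy range 0 0
0.38 nearest to drop 0.118 [0.6036 0.2894 0.3892] front objs xy range 0 0
0.43 nearest to drop 0.129 [0.6092 0.3016 0.4317] front objs xy range 0 0
0.48 nearest to drop 0.125 [0.5948 0.3155 0.5184] front objs xy range [0.1668 0.3586] [0.2328 0.4498]
0.53 nearest to drop 0.131 [0.6104 0.3037 0.5302] front objs xy range [0.15   0.3145] [0.2332 0.45  ]
0.58 nearest to drop 0.161 [0.6388 0.3149 0.5806] front objs xy
[... 626 characters left out ...]
, 33, 33, 132, 130, 39, 5, 5]
0.1 [-749, 4, 4, 15, 14, 4, 26, 132, 130, 40, 40, 4, 456]
0.15 [4, 5, 5, 13, 15, 4, 4, 103, 4, 37, 337, 490, 527]
0.2 [95, 153, 218, 270, 295, 23, 25, 17, 4, 249, 541, 560, 578]
0.25 [296, 298, 299, 300, 298, 24, 20, 28, 387, 554, 569, 591, 591]
0.3 [4, -1, 6, 3, 5, 5, 84, 92, 530, 589, 591, 585, 592]
0.35 [558, 50, 49, 4, 34, 33, 21, 347, 529, 589, 582, 583, 588]
0.4 [574, 49, 48, 4, 34, 32, 5, 5, 543, 594, 594, 582, 549]
0.45 [570, 560, 8, 4, 41, 222, 237, 86, 82, 540, 511, 511, 509]
0.5 [348, 556, 514, 4, 174, 202, 90, 88, 5, 6, 511, 511, -1]
0.55 [526, 548, 552, 56, 169, 176, 5, 31, 25, 4, 13, 16, -1]
0.6 [18, 544, 49, 136, 147, 51, 30, 32, 31, 8, 15, 15, 4]
```

```bash
python3 -m crank '[[[1,0,0,0.05,0,0,0],[1,0,0,0.05,0,0,0],[1,0.01,-0.02,0.04,0,0,0.018],[1,0.02,-0.055,0,0,0,0.018],[1,0.02,-0.055,0,0,0,0.018],[1,0.02,-0.055,0,0,0,0.018],[1,0.02,-0.055,0,0,0,0.018],[1,0.02,-0.055,0,0,0,0.018],[1,0.02,-0.055,0,0,0,0.018],[1,0.02,-0.055,0,0,0,0.018],[1,0.02,-0.055,0,0,0,0.018],[1,0.02,-0.055,0,0,0,0.018]]]'
python3 -m crank '[[[1,0.02,-0.055,0,0,0,0.018],[1,0.02,-0.055,0,0,0,0.018],[1,0.02,-0.055,0,0,0,0.018],[1,0.02,-0.055,0,0,0,0.018],[1,0.02,-0.05,0,0,0,0.018],[1,0.01,-0.04,-0.02,0,0,0],[1,0,0,-0.05,0,0,0],[1,0,0,-0.05,0,0,0],[1,0,0,0,0,0,0]]]'
python3 -c "
from h import *
s=bot.observe();print(s['time'],s['tcp_pos'],s['joint_positions'],s['force'],s['finger_gap']);y=R.from_quat(s['ee_rot']).as_matrix();print(y)"
```

```text
time: 3.4
tcp_pos: [0.4312, 0.0598, 0.3717]
ee_rot: [0.107, 0.994, 0.0, 0.001]
force: [0.8, 0.5, -0.2]
finger_gap: 0.0856
grasp_force: 0.0
time: 4.53
tcp_pos: [0.5385, -0.247, 0.2457]
ee_rot: [0.063, 0.998, 0.002, -0.005]
force: [0.1, 0.4, -0.3]
finger_gap: 0.0853
grasp_force: 0.0
4.525 [ 0.5385 -0.247   0.2457] [-0.5556 -0.0255  1.6678  0.      1.5096 -2.0003] [ 0.1336  0.3901 -0.338 ] 0.08525349849538692
[[-0.992   0.1258 -0.0088]
 [ 0.1257  0.992   0.0055]
 [ 0.0094  0.0043 -0.9999]]
```

```bash
python3 -m crank '[[[1,0.001,-0.002,-0.05,0,0,0],[1,0,0,-0.05,0,0,0],[1,0,0,-0.043,0,0,0],[1,0,0,0,0,0,0],[-1,0,0,0,0,0,0],[-1,0,0,0,0,0,0],[-1,0,0,0,0,0,0],[-1,0,0,0,0,0,0],[-1,0,0,0,0,0,0]]]'
```

```text
time: 5.65
tcp_pos: [0.5429, -0.2508, 0.1101]
ee_rot: [0.063, 0.998, -0.001, 0.001]
force: [0.3, 0.1, 6.1]
finger_gap: 0.0253
grasp_force: 63.0
```

```bash
python3 -m crank '[[[-1,0,0,0.03,0,0,0],[-1,0,0,0.05,0,0,0],[-1,0,0,0.05,0,0,0],[-1,0,0.01,0.04,0,0,0],[-1,-0.005,0.045,0,0,0,-0.05],[-1,-0.005,0.05,0,0,0,-0.06],[-1,-0.005,0.05,0,0,0,-0.06],[-1,-0.005,0.05,0,0,0,-0.06],[-1,-0.005,0.05,0,0,0,-0.06],[-1,-0.005,0.05,0,0,0,-0.06],[-1,-0.005,0.05,0,0,0,-0.06],[-1,-0.005,0.05,0,0,0,-0.06]]]'
python3 -m crank '[[[-1,-0.002,0.04,0,0,0,-0.05],[-1,-0.002,0.03,0,0,0,-0.025],[-1,-0.001,0.005,0,0,0,0],[-1,0,0,0,0,0,0]]]'
python3 - <<'E'
from h import *
s=bot.observe();M=R.from_quat(s['ee_rot']).as_matrix();print(s['tcp_pos'],s['force'],s['moment'],s['finger_gap'],np.degrees(np.arctan2(M[1,1],M[0,1])),M[:,2])
for c in("top","side"):
    im,d=viewer.grab_frame(c);X=cloud(c,d);cv2.imwrite(f"pics/{c}1.png",im[...,::-1])
    for r in viewer.masks_of(c,"carton")[:3]:
        P=X[r["pixels"]&(d>0)];print(c,r["score"],np.median(P,0),P[:,2].min() if len(P) else 0,np.percentile(P[:,2],[2,98]))
        if c=="side":
            r=cv2.minAreaRect((P[:,:2]*1000).astype(np.float32));print(r)
a=cv2.imread("pics/side1.png");cv2.imwrite("pics/c1.png",cv2.resize(np.hstack([a[0:250,100:350],cv2.imread("pics/top1.png")[60:310,60:310]]),(800,400)))
E
```

```text
time: 7.15
tcp_pos: [0.5012, 0.1562, 0.2778]
ee_rot: [0.295, 0.956, -0.0, -0.0]
force: [1.1, 0.3, -0.8]
finger_gap: 0.0255
grasp_force: 62.4
time: 7.65
tcp_pos: [0.4968, 0.2293, 0.2778]
ee_rot: [0.329, 0.944, -0.001, -0.0]
force: [-0.1, -0.3, -1.0]
finger_gap: 0.0252
grasp_force: 62.4
[0.4968 0.2293 0.2778] [-0.1277 -0.2828 -1.0246] [-0.0629  0.0115  0.0017] 0.025203425643893117 51.5947194891245 [-0.0007 -0.0009 -1.    ]
top 0.63 [ 0.3529 -0.1804  0.0974] -0.002591345701156822 [-0.0004  0.1034]
top 0.53 [0.5024 0.2038 0.2887] 0.23388263485824679 [0.2391 0.3969]
side 0.69 [ 0.3468 -0.1888  0.0753] -0.0016047395634413153 [0.0047 0.1005]
((354.4710388183594, -183.6442108154297), (28.265897750854492, 59.880470275878906), 73.96969604492188)
side 0.64 [0.4857 0.2239 0.2775] 0.23182200768932604 [0.2352 0.3272]
((493.7129211425781, 226.36439514160156), (30.166881561279297, 64.02806854248047), 44.90546798706055)
```

View pics/c1.png

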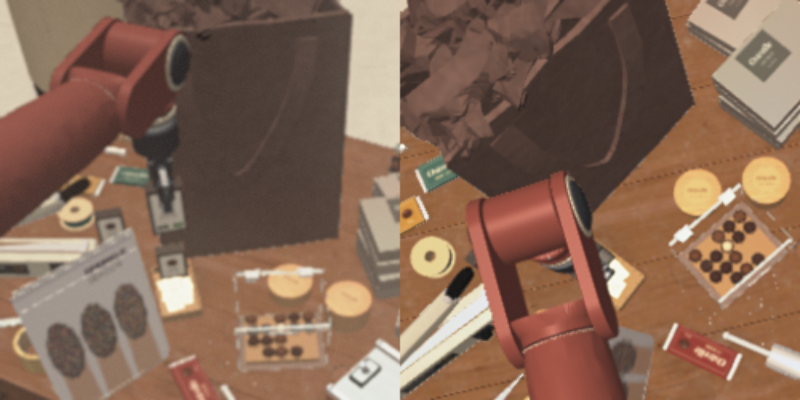

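The side half shows the carton held above the tray (165,210) with the small carton below it (172,260). The forearm passes over the display pack at (85,310), so I check its clearance after lowering.

```bash
python3 - <<'E'
from h import *
Q=[]
for c in("top","side"):
    im,d=viewer.grab_frame(c);X=cloud(c,d);I=im.astype(int)
    red=(I[...,0]>70)&(I[...,0]>1.6*I[...,1])&(d>0)&(X[...,2]>.3);Q.append(X[red])
Q=np.vstack(Q)
u=np.array([.4968,.2293]);u/=np.linalg.norm(u)
r=Q[:,:2]@u;l=Q[:,:2]@np.array([-u[1],u[0]])
for a in np.arange(.1,.65,.05):
    s=(r>a)&(r<a+.05)
    if s.sum()>5: print(round(a,2),"z",np.percentile(Q[s][:,2],[1,50,99]),"lat",np.percentile(l[s],[1,99]))
print("display corner r,l",[ (np.array(p)@u,np.array(p)@[-u[1],u[0]]) for p in ((.41,.223),(.41,.267),(.3,.25),(.2,.25))])
print(bot.observe()['joint_positions'])
E
```

```text
0.1 z [0.6349 0.6629 0.6749] lat [0.0085 0.0719]
0.15 z [0.6153 0.6504 0.6641] lat [-0.0008  0.0826]
0.2 z [0.6069 0.6423 0.6542] lat [-0.0075  0.0859]
0.25 z [0.5928 0.631  0.6431] lat [-0.014   0.0779]
0.3 z [0.5816 0.6184 0.6315] lat [-0.0197  0.0731]
0.35 z [0.5641 0.605  0.6189] lat [-0.0366  0.0643]
0.4 z [0.5448 0.5963 0.6047] lat [-0.0436  0.0716]
0.45 z [0.5255 0.5969 0.6011] lat [-0.0507  0.0648]
0.5 z [0.4922 0.5922 0.6016] lat [-0.0534  0.0576]
0.55 z [0.5746 0.5933 0.6007] lat [-0.0581  0.0522]
display corner r,l [(np.float64(0.46571371255608346), np.float64(0.03065514536304853)), (np.float64(0.48415278230919667), np.float64(0.07060512291798374)), (np.float64(0.3771536523808831), np.float64(0.10126757869999631)), (np.float64(0.28635824884693956), np.float64(0.14317455541161722))]
[ 0.2955 -0.1572  1.7372 -0.0001  1.5616 -0.6033]
```

Lowering straight down, the wrist housing (underside about 0.27 m) would hit the display pack corner (top about 0.30 m). I'll set the carton back on the deck and regrasp it with the tool leaning about 14° away from the display.

```bash
python3 -m crank '[[[-1,0.003,-0.03,0,0,0,0.035],[-1,0.005,-0.05,0,0,0,0.055],[-1,0.005,-0.05,0,0,0,0.055],[-1,0.005,-0.05,0,0,0,0.055],[-1,0.005,-0.05,0,0,0,0.055],[-1,0.005,-0.05,0,0,0,0.055],[-1,0.005,-0.05,0,0,0,0.055],[-1,0.005,-0.05,0,0,0,0.055],[-1,0.005,-0.05,0,0,0,0.055],[-1,0.003,-0.05,0,0,0,0.055],[-1,0,0,0,0,0,0.015],[-1,0,0,0,0,0,0]]]'
python3 -m crank '[[[-1,0,0,-0.05,0,0,0],[-1,0,0,-0.05,0,0,0],[-1,0,0,-0.045,0,0,0],[-1,0,0,-0.01,0,0,0],[-1,0,0,0,0,0,0]]]'
```

```text
time: 9.45
tcp_pos: [0.5427, -0.2504, 0.2781]
ee_rot: [0.063, 0.998, 0.0, -0.0]
force: [-1.0, 0.1, -1.0]
finger_gap: 0.0254
grasp_force: 62.5
time: 10.07
tcp_pos: [0.5433, -0.2497, 0.124]
ee_rot: [0.062, 0.998, -0.0, 0.0]
force: [0.2, -0.5, -0.8]
finger_gap: 0.0255
grasp_force: 62.4
```

```bash
python3 -m crank '[[[-1,0,0,-0.006,0,0,0],[-1,0,0,-0.004,0,0,0],[-1,0,0,-0.002,0,0,0],[-1,0,0,0,0,0,0]]]'
```

```text
time: 10.58
tcp_pos: [0.5429, -0.2504, 0.1114]
ee_rot: [0.063, 0.998, -0.0, 0.0]
force: [-0.5, 0.0, -0.7]
finger_gap: 0.0253
grasp_force: 62.4
```

```bash
python3 -m crank '[[[-1,0,0,-0.0015,0,0,0],[-1,0,0,-0.001,0,0,0],[-1,0,0,0,0,0,0]]]'
python3 -m crank '[[[0.3,0,0,0,0,0,0],[0.3,0,0,0,0,0,0],[0.3,0,0,0.006,0,0,0],[0.3,-0.003,0,0.004,0.0145,0.12,0],[0.3,0,0,0,0.0145,0.12,0],[0.3,0,0,0,0,0,0]]]'
python3 - <<'E'
from h import *
s=bot.observe();M=R.from_quat(s['ee_rot']).as_matrix();print(s['tcp_pos'],s['force'],M)
im,d=viewer.grab_frame("side");X=cloud("side",d)
for r in viewer.masks_of("side","carton")[:3]:
    P=X[r["pixels"]&(d>0)];print(r["score"],np.median(P,0),np.percentile(P[:,2],[2,98]))
cv2.imwrite("pics/s2.png",cv2.resize(im[100:320,240:440,::-1],(600,600)))
E
```

```text
time: 10.95
tcp_pos: [0.5432, -0.2505, 0.1102]
ee_rot: [0.063, 0.998, -0.0, 0.0]
force: [-2.0, 1.0, 4.7]
finger_gap: 0.0253
grasp_force: 63.3
time: 11.7
tcp_pos: [0.5411, -0.2504, 0.1184]
ee_rot: [0.062, 0.991, 0.007, -0.12]
force: [-0.2, -0.3, 0.7]
finger_gap: 0.0554
grasp_force: 0.0
[ 0.5411 -0.2504  0.1184] [-0.1874 -0.2866  0.73  ] [[-0.9634  0.1244 -0.2373]
 [ 0.1211  0.9922  0.0287]
 [ 0.239  -0.0011 -0.971 ]]
0.87 [ 0.5271 -0.2549  0.1333] [0.0626 0.161 ]
0.65 [ 0.347  -0.1891  0.0763] [0.007  0.1008]
```

View pics/s2.png

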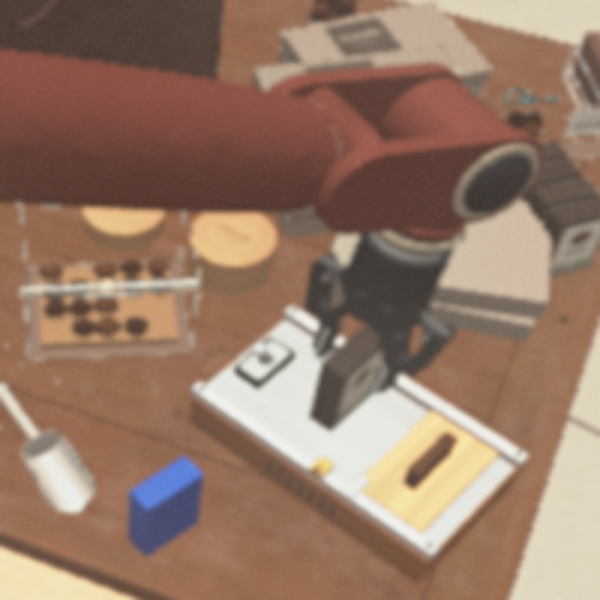

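```bash
python3 -m crank '[[[-1,0,0,0,0,0,0],[-1,0,0,0,0,0,0],[-1,0,0,0,0,0,0],[-1,0,0,0,0,0,0],[-1,0,0,0.03,0,0,0],[-1,0,0,0.05,0,0,0],[-1,0,0,0.05,0,0,0],[-1,0,0.01,0.04,0,0,0],[-1,-0.004,0.045,0,0,0,-0.045],[-1,-0.004,0.05,0,0,0,-0.055],[-1,-0.004,0.05,0,0,0,-0.055],[-1,-0.004,0.05,0,0,0,-0.055]]]'
python3 -m crank '[[[-1,-0.004,0.05,0,0,0,-0.055],[-1,-0.004,0.05,0,0,0,-0.055],[-1,-0.004,0.05,0,0,0,-0.055],[-1,-0.004,0.05,0,0,0,-0.055],[-1,-0.004,0.04,0,0,0,-0.055],[-1,-0.004,0.03,0,0,0,-0.055],[-1,-0.003,0.015,0,0,0,-0.005],[-1,0,0,0,0,0,0],[-1,0,0,0,0,0,0]]]'
python3 - <<'E'
from h import *
s=bot.observe();M=R.from_quat(s['ee_rot']).as_matrix();print(s['tcp_pos'],s['force'],M,np.degrees(np.arctan2(M[1,1],M[0,1])))
Q=[];U=[]
for c in("top","side"):
    im,d=viewer.grab_frame(c);X=cloud(c,d);I=im.astype(int)
    red=(I[...,0]>70)&(I[...,0]>1.6*I[...,1])&(d>0)&(X[...,2]>.3);Q.append(X[red])
    for r in viewer.masks_of(c,"carton")[:2]:
        P=X[r["pixels"]&(d>0)];print(c,r["score"],np.median(P,0),np.percentile(P[:,2],[2,98]))
Q=np.vstack(Q)
u=np.array([.4968,.2293]);u/=np.linalg.norm(u)
r=Q[:,:2]@u;l=Q[:,:2]@np.array([-u[1],u[0]])
for a in np.arange(.2,.7,.05):
    s=(r>a)&(r<a+.05)
    if s.sum()>5: print(round(a,2),"z",np.percentile(Q[s][:,2],[1,50,99]),"lat",np.percentile(l[s],[1,99]))
E
```

```text
time: 13.3
tcp_pos: [0.5235, -0.0438, 0.2884]
ee_rot: [0.167, 0.979, 0.02, -0.119]
force: [0.9, -0.6, -0.3]
finger_gap: 0.0253
grasp_force: 59.0
time: 14.42
tcp_pos: [0.4972, 0.2388, 0.2887]
ee_rot: [0.327, 0.937, 0.039, -0.114]
force: [0.7, 0.3, -0.8]
finger_gap: 0.0257
grasp_force: 59.0
[0.4972 0.2388 0.2887] [ 0.6692  0.2938 -0.8492] [[-0.7601  0.6219 -0.1883]
 [ 0.6042  0.7831  0.1473]
 [ 0.2391 -0.0018 -0.971 ]] 51.546668677265494
top 0.81 [ 0.3536 -0.1797  0.0977] [0.0023 0.103 ]
top 0.53 [0.4918 0.2463 0.3279] [0.3227 0.6018]
side 0.78 [ 0.349  -0.1896  0.0749] [0.0021 0.1012]
side 0.69 [0.4882 0.2338 0.2737] [0.0067 0.3285]
0.2 z [0.6188 0.6543 0.6663] lat [-0.026   0.0698]
0.25 z [0.6049 0.6426 0.6552] lat [-0.038   0.0589]
0.3 z [0.5933 0.6309 0.6437] lat [-0.0476  0.0501]
0.35 z [0.5815 0.6185 0.6319] lat [-0.0569  0.0376]
0.4 z [0.553  0.6027 0.6188] lat [-0.0818  0.027 ]
0.45 z [0.5383 0.5986 0.6107] lat [-0.0938  0.0232]
0.5 z [0.49   0.5812 0.6113] lat [-0.1044  0.0117]
0.55 z [0.5243 0.5938 0.6122] lat [-0.1116 -0.0004]
0.6 z [0.5659 0.5941 0.6096] lat [-0.1066 -0.0089]
```

```bash
python3 -m crank '[[[-1,0,0.001,-0.05,0,0,0],[-1,0,0.001,-0.05,0,0,0],[-1,0,0,-0.05,0,0,0.01],[-1,0,0,-0.04,0,0,0],[-1,0,0,-0.015,0,0,0],[-1,0,0,0,0,0,0]]]'
python3 - <<'E'
from h import *
s=bot.observe();print(s['tcp_pos'],s['force'])
im,d=viewer.grab_frame("side");X=cloud("side",d)
for r in viewer.masks_of("side","carton")[:3]:
    P=X[r["pixels"]&(d>0)];print(r["score"],np.median(P,0),np.percentile(P[:,2],[2,98]))
cv2.imwrite("pics/s3.png",cv2.resize(im[80:240,140:300,::-1],(600,600)))
E
```

```text
time: 15.38
tcp_pos: [0.4968, 0.2414, 0.0835]
ee_rot: [0.322, 0.939, 0.038, -0.115]
force: [-0.1, -0.7, -0.9]
finger_gap: 0.0252
grasp_force: 59.1
[0.4968 0.2414 0.0835] [-0.0572 -0.6702 -0.9379]
0.76 [0.4872 0.2372 0.0703] [0.0081 0.1248]
0.58 [ 0.3501 -0.1894  0.0718] [-0.0013  0.1011]
```

View pics/s3.png

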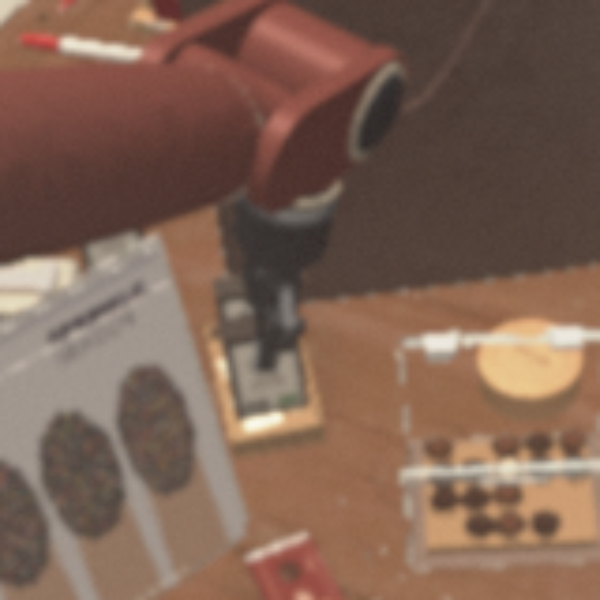

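The carton at (268,375) is inside the tray outline with the small carton behind it at (235,305), and the arm clears the display pack. I lower it to contact.

```bash
python3 -m crank '[[[-1,0,0,-0.01,0,0,0],[-1,0,0,-0.008,0,0,0],[-1,0,0,-0.003,0,0,0],[-1,0,0,0,0,0,0]]]'; python3 -m crank '[[[-1,0,0,-0.002,0,0,0],[-1,0,0,0,0,0,0]]]'
```

```text
time: 15.98
tcp_pos: [0.4969, 0.2417, 0.0627]
ee_rot: [0.322, 0.939, 0.038, -0.114]
force: [-0.2, -0.2, -0.4]
finger_gap: 0.0257
grasp_force: 59.0
time: 16.23
tcp_pos: [0.4973, 0.2418, 0.0622]
ee_rot: [0.322, 0.939, 0.039, -0.114]
force: [-1.9, -0.7, 6.4]
finger_gap: 0.0252
grasp_force: 59.7
```

```bash
python3 -m crank '[[[0.25,0,0,0,0,0,0],[0.25,0,0,0,0,0,0],[0.25,0,0,0,0,0,0],[0.25,0.004,-0.003,0.02,0,0,0],[0.25,0.008,-0.006,0.04,0,0,0],[0.25,0.009,-0.007,0.05,0,0,0],[0.25,0.009,-0.007,0.05,0,0,0],[0,0,-0.04,0.04,0,0,0],[-1,0,-0.05,0,-0.02,-0.1,0],[-1,0,-0.05,0,-0.02,-0.1,0.05],[-1,0,-0.05,0,0,0,0.1],[-1,0,-0.05,0,0,0,0.1]]]'
python3 - <<'E'
from h import *
s=bot.observe();M=R.from_quat(s['ee_rot']).as_matrix();print(s['tcp_pos'],s['force'],M,s['finger_gap'])
for c in("top","side"):
    im,d=viewer.grab_frame(c);X=cloud(c,d);cv2.imwrite(f"pics/{c}4.png",im[...,::-1])
    for n in("carton","small_carton"):
      for r in viewer.masks_of(c,n)[:3]:
        P=X[r["pixels"]&(d>0)];
        if len(P)<20 or P[:,1].mean()<0: continue
        q=cv2.minAreaRect((P[P[:,2]>np.percentile(P[:,2],98)-.015][:,:2]*1000).astype(np.float32));print(c,n,r["score"],np.percentile(P[:,2],[2,98]),q)
    for n in("toggle_tip","cover_grip","pointer_face","cover_ear"):
      for r in viewer.tip_of(c,n)[:2]: print(c,n,np.array(r["point"]),round(r["score"],2))
b=cv2.imread("pics/side4.png");a=cv2.imread("pics/top4.png")
cv2.imwrite("pics/c4.png",np.hstack([cv2.resize(b[130:230,160:260],(400,400)),cv2.resize(a[180:260,320:400],(400,400))]))
E
```

```text
time: 17.73
tcp_pos: [0.5268, -0.023, 0.2629]
ee_rot: [0.197, 0.979, 0.048, -0.018]
force: [0.7, 0.1, 0.7]
finger_gap: -0.0001
grasp_force: 0.0
[ 0.5268 -0.023   0.2629] [0.7284 0.0524 0.6556] [[-0.922   0.387  -0.0165]
 [ 0.3835  0.9179  0.1017]
 [ 0.0545  0.0875 -0.9947]] -0.00012299585017136038
top carton 0.8 [0.0156 0.105 ] ((496.12554931640625, 237.2173309326172), (26.848587036132812, 59.3782958984375), 49.16452407836914)
top small_carton 0.84 [0.0227 0.0918] ((546.5550537109375, 301.2849426269531), (25.703914642333984, 55.11033630371094), 51.389305114746094)
top cover_grip [ 0.5175 -0.3562  0.087 ] 0.74
top cover_grip [ 0.4579 -0.3043  0.0714] 0.57
top pointer_face [ 0.4564 -0.2837  0.0771] 0.45
top cover_ear [ 0.4579 -0.3064  0.0734] 0.82
top cover_ear [ 0.4564 -0.2828  0.0766] 0.67
side carton 0.6 [0.0106 0.104 ] ((499.74139404296875, 240.2085723876953), (31.687620162963867, 60.60334396362305), 51.30404281616211)
side small_carton 0.71 [0.0454 0.0922] ((552.1298828125, 303.2414245605469), (33.655792236328125, 54.367122650146484), 53.495018005371094)
side toggle_tip [ 0.5234  0.2701 -0.0008] 0.66
side cover_grip [ 0.5169 -0.3527  0.0826] 0.9
side cover_grip [0.6622 0.0887 0.0019] 0.68
side pointer_face [ 0.4635 -0.2856  0.079 ] 0.6
side cover_ear [ 0.4562 -0.3043  0.0784] 0.97
```

View pics/c4.png

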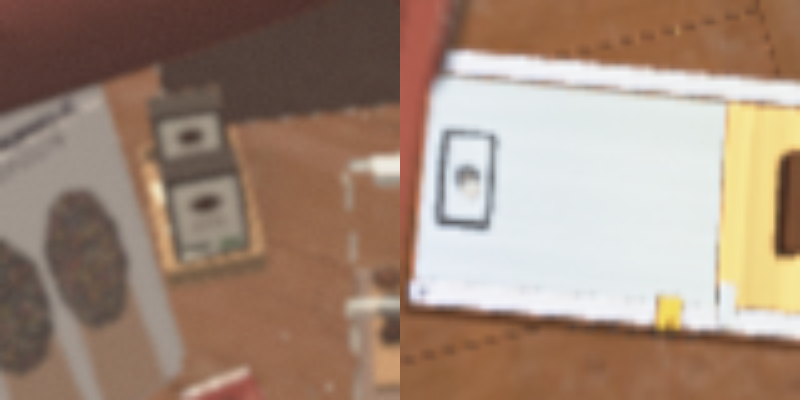

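```bash
python3 - <<'E'
from h import *
c0=np.array([.527,-.2745]);ey=np.array([.117,.993]);ex=np.array([.993,-.117])
for c in("top0","side0"):
    d=np.load(c+".npy");X=cloud(c[:-1],d);x=(X[...,:2]-c0)@ex;y=(X[...,:2]-c0)@ey;z=X[...,2]
    s=(d>0)&(abs(x)<.05)&(y>.085)&(y<.13)&(z>.08)
    print(c,s.sum());print(np.c_[x[s],y[s],z[s]][:14])
    h=(d>0)&(abs(x)<.05)&(y>.08)&(y<.135)&(z>.067)&(z<.08)
    print("housing",x[h].min(),x[h].max(),y[h].min(),y[h].max())
    p=(d>0)&(abs(x+.068)<.02)&(abs(y)<.08)&(z>.079)
    print("pointer",p.sum(),np.median(np.c_[x[p],y[p],z[p]],0),y[p].min(),y[p].max())
for v in(-.042,-.006): print(v,c0+v*ex+.108*ey)
for v in (.08,.12):print(c0+v*ex+.0*ey)
E
```

```text
top0 18
[[ 0.0118  0.0971  0.0808]
 [-0.0013  0.1106  0.0814]
 [-0.0015  0.108   0.0842]
 [-0.0074  0.112   0.0988]
 [-0.0078  0.1095  0.1023]
 [-0.0075  0.1066  0.102 ]
 [-0.0114  0.1123  0.1052]
 [-0.0121  0.11    0.1106]
 [-0.0113  0.1069  0.1074]
 [-0.0105  0.1039  0.1045]
 [-0.0141  0.112   0.1042]
 [-0.0142  0.1094  0.1062]
 [-0.0127  0.106   0.0995]
 [-0.0134  0.1036  0.1045]]
housing -0.029456558597644743 0.04086288864921021 0.09190322943666579 0.12706191642102332
pointer 32 [-0.0664 -0.011   0.0844] -0.06351216786218089 -0.004759757797352377
side0 17
[[-0.0104  0.113   0.1078]
 [-0.0062  0.1125  0.1041]
 [-0.0073  0.1086  0.109 ]
 [-0.0114  0.1119  0.1052]
 [-0.01    0.1096  0.1061]
 [-0.0076  0.1079  0.1053]
 [-0.0051  0.1063  0.1042]
 [-0.0141  0.1097  0.1053]
 [-0.0118  0.1079  0.1047]
 [-0.0101  0.1058  0.105 ]
 [-0.0073  0.1044  0.1035]
 [-0.0128  0.1068  0.102 ]
 [-0.0082  0.1065  0.0977]
 [-0.0068  0.1042  0.0985]]
housing -0.025283572519397356 0.030770139185642535 0.09258002017340601 0.12509884710919725
pointer 33 [-0.0659 -0.0121  0.0832] -0.0489975571914698 -0.003770618285830388
-0.042 [ 0.4979 -0.1623]
-0.006 [ 0.5337 -0.1666]
[ 0.6064 -0.2839]
[ 0.6462 -0.2885]
```

```bash
python3 -m crank '[[[-1,-0.01,-0.045,0,-0.05,-0.0085,0.1],[-1,-0.01,-0.045,0,-0.05,-0.008,0.1],[-1,-0.011,-0.049,0,0,0,0.083],[-1,0,0,-0.03,0,0,0],[-1,0,0,-0.05,0,0,0],[-1,0,0,-0.04,0,0,0],[-1,0,0,0,0,0,0],[-1,0,0,0,0,0,0]]]'
python3 -c "
from h import *
s=bot.observe();M=R.from_quat(s['ee_rot']).as_matrix();print(s['tcp_pos'],s['force'],M)"
```

```text
time: 19.42
tcp_pos: [0.4969, -0.1607, 0.1426]
ee_rot: [0.059, 0.998, -0.002, -0.005]
force: [0.8, 0.2, 0.6]
finger_gap: -0.0001
grasp_force: 0.0
[ 0.4969 -0.1607  0.1426] [0.8047 0.1851 0.5933] [[-0.9931  0.117  -0.0105]
 [ 0.117   0.9931 -0.003 ]
 [ 0.0101 -0.0042 -0.9999]]
```

```bash
python3 -m crank '[[[-1,0,-0.001,-0.035,0,0,0],[-1,0,0,-0.018,0,0,0],[-1,0,0,0,0,0,0],[-1,0.01,-0.001,0,0,0,0],[-1,0.01,-0.001,0,0,0,0],[-1,0.008,-0.001,0,0,0,0],[-1,0.008,-0.001,0,0,0,0],[-1,0.003,0,0,0,0,0],[-1,0,0,0,0,0,0]]]'
```

```text
time: 20.55
tcp_pos: [0.5351, -0.1653, 0.0877]
ee_rot: [0.059, 0.998, -0.001, -0.006]
force: [-0.7, -0.3, -0.1]
finger_gap: -0.0002
grasp_force: 0.1
```

```bash
python3 -m crank '[[[-1,-0.008,0.001,0,0,0,0],[-1,-0.012,0.001,0.02,0,0,0],[-1,0,0,0.05,0,0,0],[0,0,-0.05,0.02,0,0,0],[0,0.005,-0.05,0,0,0,0],[0,0.005,-0.05,0,0,0,0]]]'
python3 - <<'E'
from h import *
c0=np.array([.527,-.2745]);ey=np.array([.117,.993]);ex=np.array([.993,-.117])
s=bot.observe();print(s['tcp_pos'],s['finger_gap'])
for c in("top","side"):
    im,d=viewer.grab_frame(c);X=cloud(c,d);x=(X[...,:2]-c0)@ex;y=(X[...,:2]-c0)@ey;z=X[...,2]
    s=(d>0)&(abs(x)<.05)&(y>.09)&(y<.125)&(z>.08)&(z<.115)
    print(c,s.sum(),np.median(np.c_[x[s],y[s],z[s]],0));
    s&=z>.099;print(np.median(x[s]))
    s=(d>0)&(abs(x)<.05)&(y>-.11)&(y<-.04)&(z>.093)&(z<.106)
    print(" bar",np.median(np.c_[x[s],y[s],z[s]],0), cv2.minAreaRect((np.c_[x[s],y[s]]*1000).astype(np.float32)) if s.sum()>4 else 0)
E
```

```text
time: 21.3
tcp_pos: [0.5246, -0.3146, 0.1786]
ee_rot: [0.059, 0.998, -0.002, -0.006]
force: [0.6, 0.4, -0.6]
finger_gap: 0.0427
grasp_force: 0.0
[ 0.5246 -0.3146  0.1786] 0.04270757727739925
top 26 [0.0062 0.1081 0.1   ]
0.011747134852124362
 bar [ 0.0069 -0.0799  0.1017] 0
side 29 [0.0111 0.1083 0.0989]
0.013711620904074304
 bar [-0.0002 -0.077   0.0984] ((1.481668472290039, -75.9656753540039), (59.88100051879883, 15.11706256866455), 0.5382500886917114)
```

The toggle has flipped (tip at about +13 mm). Now I go down onto the grip bar and close.

```bash
python3 -m crank '[[[0,-0.0065,-0.035,0,0,0,0],[0,0,-0.002,-0.03,0,0,0],[0,0,0,0,0,0,0],[0,0,0,0,0,0,0]]]'
python3 -m crank '[[[0,0,0,-0.04,0,0,0],[0,0,0,-0.02,0,0,0],[0,0,0,-0.01,0,0,0],[0,0,0,0,0,0,0]]]'
```

```text
time: 21.9
tcp_pos: [0.5185, -0.3496, 0.1483]
ee_rot: [0.058, 0.998, -0.001, -0.006]
force: [0.5, 0.8, 0.3]
finger_gap: 0.0425
grasp_force: 0.0
time: 22.4
tcp_pos: [0.5184, -0.3501, 0.0777]
ee_rot: [0.059, 0.998, -0.001, -0.006]
force: [0.1, 0.2, -0.4]
finger_gap: 0.0429
grasp_force: 0.0
```

```bash
python3 -m crank '[[[0,0,-0.001,-0.003,0,0,0],[-1,0,0,0,0,0,0],[-1,0,0,0,0,0,0],[-1,0,0,0,0,0,0],[-1,0,0,0,0,0,0]]]'
```

```text
time: 23.02
tcp_pos: [0.5188, -0.3517, 0.0757]
ee_rot: [0.059, 0.998, -0.002, -0.006]
force: [-0.3, 0.3, 4.5]
finger_gap: 0.0128
grasp_force: 60.0
```

```bash
python3 -m crank '[[[-1,0,0.002,0.0015,0,0,0],[-1,0.001,0.005,0,0,0,0],[-1,0,0.005,0,0,0,0],[-1,0.001,0.005,0,0,0,0],[-1,0,0.003,0,0,0,0],[-1,0,0,0,0,0,0]]]'
python3 -m crank '[[[-1,0.001,0.004,0,0,0,0],[-1,0,0.004,0,0,0,0],[-1,0.001,0.004,0,0,0,0],[-1,0,0,0,0,0,0]]]'
```

```text
time: 23.78
tcp_pos: [0.5213, -0.3304, 0.0758]
ee_rot: [0.059, 0.998, -0.001, -0.005]
force: [6.9, -0.2, -5.1]
finger_gap: 0.0132
grasp_force: 59.0
time: 24.28
tcp_pos: [0.5228, -0.3185, 0.0758]
ee_rot: [0.059, 0.998, -0.001, -0.006]
force: [4.6, -0.4, -3.8]
finger_gap: 0.0129
grasp_force: 59.0
```

```bash
python3 -m crank '[[[-1,0.001,0.002,-0.001,0,0,0],[-1,0,0.002,0,0,0,0],[-1,0,0.002,0,0,0,0]]]'; python3 -m crank '[[[-1,0.001,0.002,0,0,0,0],[-1,0,0.001,0,0,0,0]]]'
```

```text
time: 24.65
tcp_pos: [0.5234, -0.3135, 0.0757]
ee_rot: [0.059, 0.998, -0.002, -0.006]
force: [0.7, -1.6, 1.0]
finger_gap: 0.0127
grasp_force: 59.7
time: 24.9
tcp_pos: [0.5238, -0.3104, 0.0757]
ee_rot: [0.059, 0.998, -0.001, -0.007]
force: [-4.0, -1.0, 5.1]
finger_gap: 0.0127
grasp_force: 60.3
```

```bash
python3 -m crank '[[[-1,-0.0005,0.0015,0.0005,0,0,0],[-1,0,0.0015,0,0,0,0]]]'
```

```text
time: 25.15
tcp_pos: [0.5242, -0.3072, 0.0757]
ee_rot: [0.059, 0.998, -0.001, -0.006]
force: [1.4, -2.1, 1.4]
finger_gap: 0.0127
grasp_force: 59.8
```

```bash
python3 -m crank '[[[-1,0.0003,0.0015,0,0,0,0],[-1,0.0003,0.0015,0,0,0,0]]]'
```

```text
time: 25.4
tcp_pos: [0.5246, -0.3042, 0.0758]
ee_rot: [0.059, 0.998, -0.001, -0.006]
force: [-0.6, -2.8, 1.5]
finger_gap: 0.0128
grasp_force: 59.8
```

```bash
python3 -m crank '[[[-1,0.0003,0.0015,0,0,0,0],[-1,0,0.0015,0,0,0,0]]]'
```

```text
time: 25.65
tcp_pos: [0.5249, -0.3012, 0.0757]
ee_rot: [0.059, 0.998, -0.001, -0.006]
force: [-0.1, -2.0, 0.5]
finger_gap: 0.013
grasp_force: 59.8
```

```bash
python3 -m crank '[[[-1,0.0002,0.0015,0,0,0,0],[-1,0.0002,0.0015,0,0,0,0]]]'
```

```text
time: 25.9
tcp_pos: [0.5253, -0.2982, 0.0757]
ee_rot: [0.059, 0.998, -0.001, -0.006]
force: [-1.2, -2.5, 1.4]
finger_gap: 0.013
grasp_force: 59.7
```

```bash
python3 -m crank '[[[-1,0.0002,0.0015,0,0,0,0],[-1,0.0002,0.0015,0,0,0,0]]]'
```

```text
time: 26.15
tcp_pos: [0.5257, -0.2952, 0.0757]
ee_rot: [0.059, 0.998, -0.001, -0.006]
force: [1.2, -2.4, -0.1]
finger_gap: 0.013
grasp_force: 59.7
```

```bash
python3 -m crank '[[[-1,0.0002,0.0015,0,0,0,0],[-1,0.0002,0.0015,0,0,0,0]]]'
```

```text
time: 26.4
tcp_pos: [0.526, -0.2922, 0.0757]
ee_rot: [0.059, 0.998, -0.001, -0.006]
force: [0.1, -1.7, 0.9]
finger_gap: 0.0129
grasp_force: 59.7
```

```bash
python3 -m crank '[[[-1,0.0002,0.0015,0,0,0,0],[-1,0.0002,0.0015,0,0,0,0]]]'
```

```text
time: 26.65
tcp_pos: [0.5264, -0.2892, 0.0757]
ee_rot: [0.059, 0.998, -0.001, -0.006]
force: [-0.3, -1.5, 0.2]
finger_gap: 0.0132
grasp_force: 59.7
```

```bash
python3 -m crank '[[[-1,0.0002,0.0015,0,0,0,0],[-1,0.0002,0.0015,0,0,0,0]]]'
```

```text
time: 26.9
tcp_pos: [0.5268, -0.2862, 0.0757]
ee_rot: [0.059, 0.998, -0.001, -0.006]
force: [-0.5, -0.9, -0.2]
finger_gap: 0.0129
grasp_force: 59.7
```

```bash
python3 -m crank '[[[-1,0.0002,0.0015,0,0,0,0],[-1,0.0002,0.0015,0,0,0,0]]]'
```

```text
time: 27.15
tcp_pos: [0.5271, -0.2832, 0.0757]
ee_rot: [0.059, 0.998, -0.001, -0.006]
force: [-1.0, -1.5, 0.0]
finger_gap: 0.013
grasp_force: 59.7
```

```bash
python3 -m crank '[[[-1,0.0002,0.0015,0,0,0,0],[-1,0.0002,0.0015,0,0,0,0]]]'
```

```text
time: 27.4
tcp_pos: [0.5275, -0.2802, 0.0758]
ee_rot: [0.059, 0.998, -0.001, -0.006]
force: [-2.7, -1.7, 1.2]
finger_gap: 0.0127
grasp_force: 59.7
```

```bash
python3 -m crank '[[[-1,0.0002,0.0015,0,0,0,0],[-1,0.0002,0.0015,0,0,0,0]]]'
```

```text
time: 27.65
tcp_pos: [0.5279, -0.2772, 0.0758]
ee_rot: [0.059, 0.998, -0.001, -0.006]
force: [-1.9, -3.2, 0.6]
finger_gap: 0.0131
grasp_force: 59.7
```

Maybe the start of a rise, so I take smaller steps.

```bash
python3 -m crank '[[[-1,0,0.001,0,0,0,0],[-1,0,0.001,0,0,0,0]]]'
```

```text
time: 27.9
tcp_pos: [0.5281, -0.2753, 0.0757]
ee_rot: [0.059, 0.998, -0.001, -0.006]
force: [-0.8, -1.8, -0.6]
finger_gap: 0.0129
grasp_force: 59.7
```

```bash
python3 -m crank '[[[-1,0.0002,0.0015,0,0,0,0],[-1,0.0002,0.001,0,0,0,0]]]'
```

```text
time: 28.15
tcp_pos: [0.5284, -0.2727, 0.0757]
ee_rot: [0.059, 0.998, -0.001, -0.006]
force: [-1.0, -1.0, 0.8]
finger_gap: 0.0127
grasp_force: 59.7
```

```bash
python3 -m crank '[[[-1,0.0002,0.0015,0,0,0,0],[-1,0.0002,0.001,0,0,0,0]]]'
```

```text
time: 28.4
tcp_pos: [0.5287, -0.2704, 0.0758]
ee_rot: [0.059, 0.998, -0.002, -0.006]
force: [-2.9, -4.2, -0.1]
finger_gap: 0.0126
grasp_force: 59.6
```

```bash
python3 -m crank '[[[-1,0,0.001,0,0,0,0],[-1,0,0,0,0,0,0]]]'
python3 - <<'E'
from h import *
f=[bot.observe()['force']]
for i in range(1):
    im,d=viewer.grab_frame("side");f.append(bot.observe()['force'])
print(np.array(f))
X=cloud("side",d);c0=np.array([.527,-.2745]);ey=np.array([.117,.993]);ex=np.array([.993,-.117])
for n in("pointer_face","cover_ear"):
  for r in viewer.tip_of("side",n)[:2]: p=np.array(r["point"]);print(n,(p[:2]-c0)@ex,(p[:2]-c0)@ey,p[2],r["score"])
f=bot.observe()['force'];print(f)
cv2.imwrite("pics/s5.png",cv2.resize(im[205:305,295:420,::-1],(750,600)))
E
```

```text
time: 28.65
tcp_pos: [0.5288, -0.2696, 0.0758]
ee_rot: [0.059, 0.998, -0.002, -0.006]
force: [-2.0, -4.5, -1.3]
finger_gap: 0.0131
grasp_force: 59.5
[[-2.0302 -4.48   -1.2671]
 [-2.0927 -3.6242 -0.9935]]
pointer_face -0.062439600000000026 0.044593200000000034 0.0803 0.38
cover_ear -0.06114240000000002 0.04212840000000001 0.078 0.77
[-1.5814 -4.457  -0.5166]
```

View pics/s5.png

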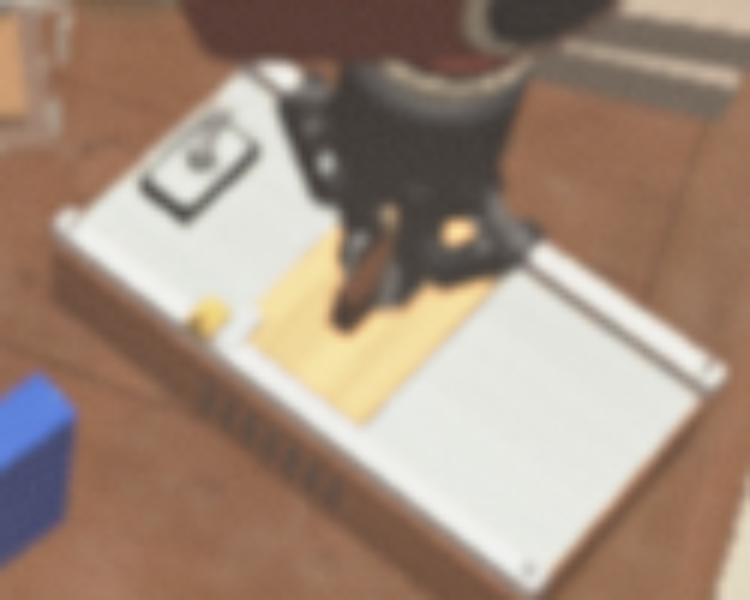

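The cover (yellow) pushes the pointer at (208,315) with its ear right behind it. The force now holds at about 4.5 N at rest, so the bind has begun. I press slightly more to be sure.

```bash
python3 -m crank '[[[-1,0,0.001,0,0,0,0],[-1,0,0,0,0,0,0]]]'; python3 -m crank '[[[-1,0,0.001,0,0,0,0],[-1,0,0,0,0,0,0]]]'
```

```text
time: 29.05
tcp_pos: [0.5289, -0.2688, 0.0757]
ee_rot: [0.059, 0.998, -0.002, -0.006]
force: [-1.5, -6.2, -1.8]
finger_gap: 0.0132
grasp_force: 59.3
time: 29.3
tcp_pos: [0.529, -0.2682, 0.0758]
ee_rot: [0.059, 0.998, -0.002, -0.006]
force: [-0.5, -7.4, -2.7]
finger_gap: 0.013
grasp_force: 59.3
```

```bash
python3 -m crank '[[[-1,-0.0003,-0.003,0,0,0,0],[-1,-0.0005,-0.004,0,0,0,0],[-1,-0.0005,-0.004,0,0,0,0],[-1,-0.0005,-0.004,0,0,0,0],[-1,-0.0005,-0.004,0,0,0,0],[-1,-0.0002,-0.0015,0,0,0,0],[-1,0,0,0,0,0,0],[-1,0,0,0,0,0,0]]]'
```

```text
time: 30.3
tcp_pos: [0.5265, -0.2882, 0.0758]
ee_rot: [0.059, 0.998, -0.002, -0.006]
force: [2.7, -0.7, -1.8]
finger_gap: 0.0129
grasp_force: 59.2
```

```bash
python3 -m crank '[[[-0.2,0,0,0,0,0,0],[-0.2,0,0,0,0,0,0],[-0.2,0,0,0,0,0,0],[-0.2,0,0,0.02,0,0,0],[-0.2,0,0,0.05,0,0,0],[-0.2,0,0,0.05,0,0,0],[-0.2,0,0,0.05,0,0,0],[-0.2,-0.04,0.05,0.05,0,0,0],[-0.2,-0.04,0.06,0,0,0,0],[-0.2,-0.02,0.06,0,0,0,0],[-0.2,0,0.05,0,0,0,0],[-0.2,0,0,0,0,0,0]]]'
python3 - <<'E'
from h import *
c0=np.array([.527,-.2745]);ey=np.array([.117,.993]);ex=np.array([.993,-.117])
ims=[]
for c in("top","side"):
    im,d=viewer.grab_frame(c);X=cloud(c,d);x=(X[...,:2]-c0)@ex;y=(X[...,:2]-c0)@ey;z=X[...,2]
    s=(d>0)&(abs(x)<.05)&(abs(y)<.06)&(z>.093)&(z<.106);print(c,"bar",np.median(np.c_[x[s],y[s],z[s]],0))
    s=(d>0)&(abs(x)<.05)&(abs(y-.108)<.012)&(z>.099)&(z<.115);print("toggle tip x",np.median(x[s]))
    p=(d>0)&(abs(x+.068)<.014)&(y>.02)&(y<.08)&(z>.085)&(z<.1);print("pointer y",np.median(y[p]),y[p].min(),y[p].max())
    for n in("pointer_face","cover_ear","cover_grip"):
        for r in viewer.tip_of(c,n)[:1]: q=np.array(r["point"]);print(n,(q[:2]-c0)@ex,(q[:2]-c0)@ey,r["score"])
    ims.append(im[...,::-1])
cv2.imwrite("pics/c6.png",np.hstack([cv2.resize(ims[0][180:260,320:420],(400,400)),cv2.resize(ims[1][130:305,160:420],(400,400))]))
E
```

```text
time: 31.8
tcp_pos: [0.441, -0.0857, 0.2863]
ee_rot: [0.056, 0.998, -0.002, -0.005]
force: [0.3, -0.5, -0.1]
finger_gap: 0.034
grasp_force: 0.0
top bar [-0.0021 -0.0142  0.0992]
toggle tip x nan
pointer y 0.04632343618473719 0.043757302794571004 0.0498602617179795
cover_ear -0.0640896 0.026981400000000023 0.7
cover_grip -0.0003483000000000262 -0.01242449999999998 0.91
side bar [ 0.0007 -0.0139  0.0989]
toggle tip x 0.013223745163267436
pointer y 0.05216966862831149 0.04503004919365052 0.05673649637325859
pointer_face -0.06178560000000005 0.04587840000000001 0.53
cover_ear -0.06600510000000004 0.02444010000000002 0.93
cover_grip -6.119999999999303e-05 -0.01742459999999998 0.83
  return _methods._mean(a, axis=axis, dtype=dtype,
  ret = ret.dtype.type(ret / rcount)
```

View pics/c6.png

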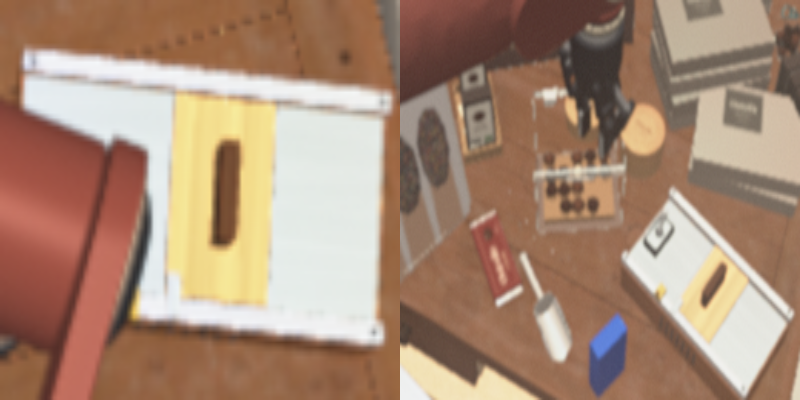

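The cover is drawn back with the pointer left ahead of it at (660,290). Both cartons are upright in the tray (475,110), the toggle is on the far side and the arm is clear. The gap is about 20 mm.

```bash
python3 -c "
from workcell import ticket
print(ticket.sign_off())"
```

```text
the job is handed in; nothing more can be done
None
```

The job is handed in: the carton stands upright in the tray's free end, the toggle is off, and the pointer marks where the cover bound (about 7 N total push), with the cover drawn back about 20 mm and released.

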